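Fit the spare battery pack to the laboratory balance

ROBOT

A 6-joint arm with a two-finger parallel gripper is mounted at the origin on the work surface. World frame = base frame: x ahead of the robot, y to its left, z up, the work surface at z = 0. Lengths are in m, angles in degrees, forces in N, time in s.
With the tool pointing down it reaches from about 0.35 to 0.95 m from the base axis. Payload 17.4 kg.
Tool frame: the origin (TCP) lies on the centre line of the jaws, within the pads' length; the fingertips stand 22 mm ahead of it and the grasp point (between the pads) lies 3 mm ahead of it; z points along the fingers, y is the direction in which the jaws open and shut (so a half turn about z gives the same grasp; the last joint's range is limited). The gripper opens to 93 mm and grips with 3 to 60 N. Pads are 15 mm wide; open, the fingers measure 128 mm over their backs; the gripper's body (75 mm by 188 mm) begins 65 mm behind the grasp point.
Start: joints at [71.86, 6.646, 82.598, -0, 90.757, -2.166], TCP at [0.186, 0.649, 0.241] pointing down, gripper open.
Joint ranges: [-162.19, 162.19], [-47.58, 125.68], [4.15, 143.07], [-65.23, 245.23], [0.69, 171.88], [-170.13, 170.13]. Speed limits (degrees/s): [108.29, 108.29, 127.2, 180, 180, 180].

INTERFACE

Orientations are given as a 3x3 rotation matrix whose columns are the frame's x, y, z axes.
In Python, from workcell import r, imaging, order gives the robot as it stands. The module is installed in compiled form; this text tells all that it offers.
- The arm moves only by the tool arm_command, never from a script. Its argument "steps" is one flat list of numbers, 7 for each row, row after row: the gripper command: -1 is fully open, 1 is shut, values between are in proportion, then the shift along the tool's x, y, z in m, then the turn, a rotation vector about the tool's x, y, z in degrees. A call has 1 to 5 rows; each row shifts and turns the commanded pose from where the row before left it, along the tool's axes as they then stand; what a row does not reach is not made up. A row lasts 1/10 s, in which the tool goes at most 50 mm and 8.59 degrees, less where a joint would pass 70% of its speed; a pose out of reach is approached as far as the arm can. A call is refused whole if a number of a shift passes 0.05 or a number of a turn 8.59, either way. A call with a gripper value outside its range is refused whole. The fingers move at their own pace and stop on an object; "newtons" is the grip in N (left out, the last holds). Time passes only in rows, so rows that do not move let the fingers close. It gives the time, the measured TCP pose, the force and the opening at its end, in the units of the state.
- r.read_state(): the state, without advancing time (a new reading comes with each control period).
- imaging.snapshot(name): name is "scene" or "top" or "wrist"; returns the picture (480x640x3 uint8, red, green, blue); there is no depth.
- imaging.camera_params(name): a dict with "mtx" (3x3 intrinsics, pixels), "R" (3x3) and "t" (3): a world point X has camera coordinates R X + t. Camera axes: x right, y down, z forward; pixel columns grow to the right and rows downward; lengths in m; the calibration is good to about 2 mm. A picture is of the moment at which its call begins: read the wrist's pose just before it. camera_params takes no time and is no camera call; for the wrist camera it gives the pose at the moment of the call.
- order.sign_off(): hands the job in, once; it reports no verdict.
The state is a dict: "time_s": time; "q": joint angles; "qd": joint speeds; "tau": joint torques, N m; "tool_pos": TCP position; "tcp_rot": TCP orientation; "force": force on the tool from outside, world axes, zero at the start; "moment": the same for the moment, N m; "finger_gap": finger opening in m.
Only numpy, scipy, OpenCV 4.12 (cv2) and the standard library are available. Lean on these libraries where they do the work, as an engineer would, in place of code of your own. Each camera call takes 0.05 s, during which the arm holds its last target.

TASK

Draw the spare battery pack out of its metal storage sleeve, from which only its nose stands out, lay it flat on the open bench clear of sleeve and balance and let go of it. Then take it by its ribbed handle end and slide it, nose first, gently into the bay low in the side of the balance, against the resistance of the contact block, until its black collar sits fully home against the balance. Leave it there and do not disturb the jar, the dish or the spatula.

Things in the scene. Friction and masses are not known exactly. Their poses are not given: they have to be found in the camera images.
- pack: Loose grey battery pack, about 0.4 kg, 165 mm long, lying flat, underside level. Origin on its underside, midway across, in the plane of the collar's front face; x points to the nose, z up. Black collar x -8 to 0 mm, 54 mm wide, 34 mm high. Starts tail first in the sleeve, on the bench, with 65 to 85 mm of nose standing out.
- pack_nose (a point): Centre of the pack's front end, 105 mm ahead of its origin, 14 mm up. The nose part, x 0 to 105 mm, is 44 mm wide and 28 mm high; its last 12 mm taper to 35 mm wide.
- pack_handle (a point): Middle of the pack's ribbed handle, 34 mm behind its origin, 14 mm up. The handle, x -60 to -8 mm, is 38 mm wide and 28 mm high.
- sleeve: Fixed aluminium sleeve on the bench. Origin on the bench at the middle of its mouth; x points out of the mouth (the way the pack is drawn out), z up. Inside 58 mm wide, 38 mm high, 110 mm deep, the bench its floor; outside 70 mm wide, 44 mm high, plus foot flanges 22 mm wide and 4 mm high along both sides. The roof has a 22 mm wide lengthwise slot.
- balance: Fixed white balance. Origin on the bench at the middle of its bay's mouth, in the flat side face; x points INTO the bay, z up. Bay 47 wide, 31 high, 130 mm deep, the bench its floor, a 22 mm slot in its roof. Base 220 wide (y), 340 long (x), 50 mm high; glass chamber 290 mm high from x = 115 mm on; console 55 mm out on the -y side. With the pack home both frames coincide.
- contact (a joint): Contact block inside the bay, which the pack's nose pushes inward; value = travel in m (0 to 0.022). At 0 its front is 90 mm inside the mouth. It starts between 0 and 4 mm, resists with about 5 N of friction (no spring) and stands at 15 mm when the pack is home.
- bottle: Bystander: white jar with black lid, 64 mm wide, 125 mm high; origin at the centre of its underside.
- dish: Bystander: white ceramic dish, 90 mm wide, 30 mm high; origin at the centre of its underside.
- spatula: Bystander: slim steel laboratory spatula, 170 mm long, 18 mm wide at its blades, lying flat on the bench; origin under its middle, x along its length.
Not all that is in view belongs to the job. What is meant by the pack is not orange, pink or red, and is the larger of those in its own colour.

How it is judged (in metres and radians):
On the way, in this order (a step that is already met when the one before it is completed fails the run):
1. the pack lies flat and still on the open bench, clear of sleeve and balance, and the robot has let go of it (horizontal distance between pack and sleeve above 0.065 m and horizontal distance between pack and balance above 0.09 m and height (world z) of pack below 0.004 m and angle between pack's own z axis and vertical below 0.05 rad and contact force between the fingers and pack below 0.1 N and linear speed of pack below 0.02 m/s), for 0.2 s.
2. held by its handle end, the pack's nose is in the bay (x of pack_nose in the frame of balance above 0.02 m and angle between the x axis of pack and the x axis of balance, either way round below 0.15 rad and horizontal distance between the grasp point and pack_handle below 0.045 m and contact force between the fingers and pack above 1 N), for 0.1 s.
At the end, for the whole second after the job is handed in: The pack lies in the balance's bay, nose inward, flat on the bench, its collar within 2 mm of the balance's side face, the contact block pushed in more than 11 mm, at rest and released (x of pack in the frame of balance between -0.002 and 0.002 m and y of pack in the frame of balance between -0.004 and 0.004 m and x of pack_nose in the frame of balance above 0.1 m and value of joint contact above 0.011 m and height (world z) of pack below 0.004 m and linear speed of pack below 0.01 m/s and contact force between the fingers and pack below 0.1 N); the robot touches nothing.
It fails at once if the pack is forced into the balance (more than 40 N) (contact force between pack and balance above 40 N).
It fails at once if the jar, the dish or the spatula is moved more than 30 mm (distance of any of bottle, dish, spatula from where it was at the start of the episode above 0.03 m).
It also fails if it takes over 54 s, if anything falls off the work surface, if the arm or the gripper's body presses on something with over 40 N, if the wrist force passes 120 N, or if a joint passes its speed limit or range.

## Working session

There is one attempt and no reset: what is moved stays moved. The work goes in short steps, Python scripts to look and compute and a tool call to move; the robot and the scene stay as the last step left them, time stands still between calls to the robot, and variables do not carry over. Pictures are saved under pics/ and viewed, and the job is handed in when it is done.

Besides the shell and the picture viewer there is one more tool, called after "Emit:" by a JSON object that holds its "method" and its "body", one argument or row to a line. arm_command: Moves the arm, as the interface text tells. Its arguments: {"type":"object","properties":{"steps":{"type":"array","items":{"type":"number"}},"newtons":{"type":"number"}},"required":["steps"]}

```bash
mkdir -p pics; python3 - <<'E'
from workcell import r, imaging, order
import cv2
s=r.read_state()
for k,v in s.items(): print(k,v)
for n in("scene","top","wrist"):
    p=imaging.camera_params(n); print(n,p)
    cv2.imwrite(f"pics/a_{n}.png",imaging.snapshot(n)[:,:,::-1])
E
```

```text
time_s 0.0
q [ 7.18619033e+01  6.67565516e+00  8.26369142e+01 -1.50600162e-03
  9.07569790e+01 -2.16526775e+00]
qd [-0.02469563 -0.01066624 -0.01152485 -0.11806255  0.01721429 -0.03196928]
tau [ 2.73156533e-03 -7.21272755e+01 -6.22609949e+01  7.80699472e-02
  2.39603897e-02 -1.04634405e-04]
tool_pos [0.18569907 0.64875904 0.2398745 ]
tcp_rot [[-9.61392207e-01  2.75181575e-01 -3.52904849e-04]
 [ 2.75181801e-01  9.61391505e-01 -1.16171315e-03]
 [ 1.95976687e-05 -1.21397496e-03 -9.99999263e-01]]
force [-0.16808096 -0.29321317  0.06757935]
moment [-0.02095667  0.00141743  0.05296739]
finger_gap 0.09298181928973295
scene {'mtx': array([[492.78846593,   0.        , 325.61441457],
       [  0.        , 492.78846593, 236.60478104],
       [  0.        ,   0.        ,   1.        ]]), 'R': array([[ 0.81843831,  0.57458341, -0.00355464],
       [ 0.43924122, -0.62962089, -0.64081564],
       [-0.37044012,  0.52290672, -0.76768658]]), 't': array([-0.46852133, -0.1392065 ,  1.12893559])}
top {'mtx': array([[440.64388974,   0.        , 313.96503044],
       [  0.        , 440.64388974, 246.71681388],
       [  0.        ,   0.        ,   1.        ]]), 'R': array([[ 0.01631434, -0.9998565 ,  0.00456319],
       [-0.9843705 , -0.01686171, -0.17530089],
       [ 0.17535267, -0.00163195, -0.98450433]]), 't': array([0.06501052, 0.48966094, 1.0605493 ])}
wrist {'mtx': array([[350.08004909,   0.        , 318.84880328],
       [  0.        , 350.08004909, 242.4062871 ],
       [  0.        ,   0.        ,   1.        ]]), 'R': array([[ 0.27580389,  0.96121322, -0.00116895],
       [ 0.929865  , -0.26650061,  0.25363063],
       [ 0.24348159, -0.07103928, -0.96730044]]), 't': array([-0.67545567, -0.02859137,  0.38948151])}
```

View pics/a_scene.png

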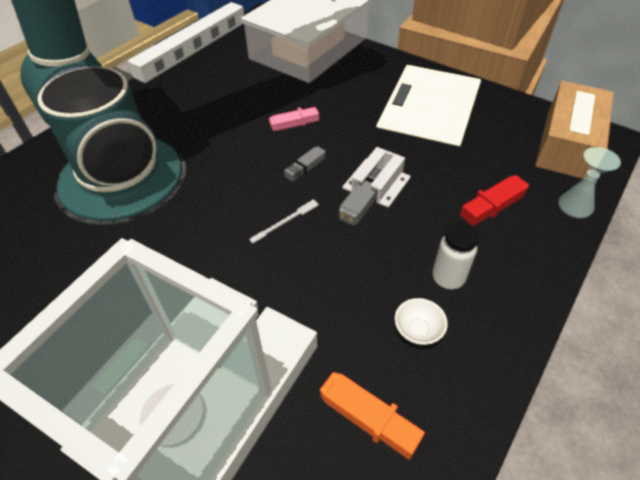

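View pics/a_top.png

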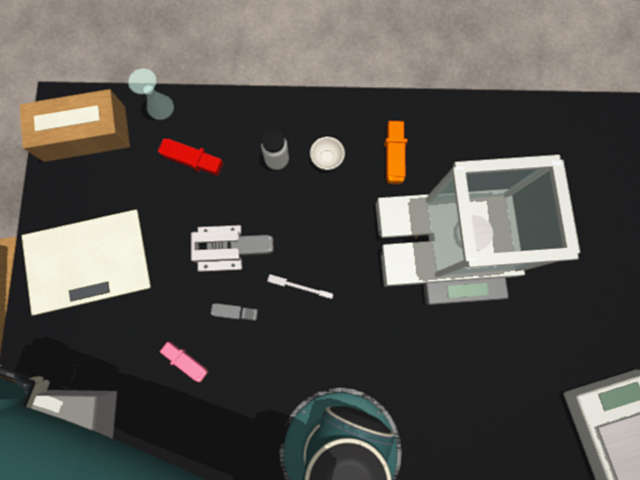

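View pics/a_wrist.png

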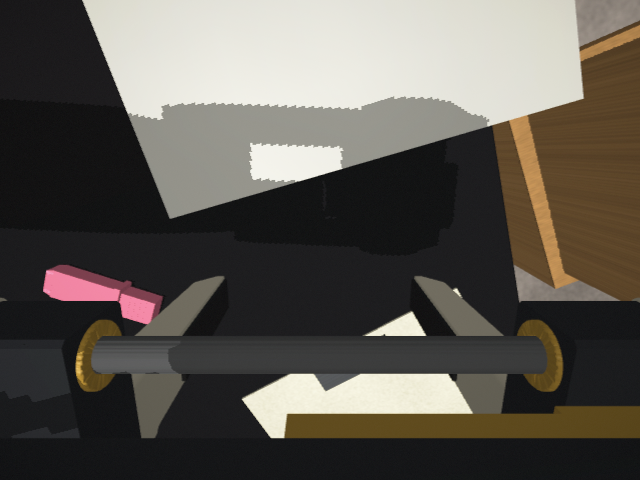

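Candidates in top view: grey pack in the sleeve (257,244), small grey one (234,312), red (190,156), orange (396,150), pink (184,362). The larger grey one, standing out of the sleeve, fits the description. I'll check it in a crop.

```bash
python3 - <<'E'
import cv2
im=cv2.imread("pics/a_top.png")
c=im[215:335,180:345]; cv2.imwrite("pics/b1.png",cv2.resize(c,None,fx=4.8,fy=4.8,interpolation=cv2.INTER_CUBIC))
c=im[150:310,360:560]; cv2.imwrite("pics/b2.png",cv2.resize(c,None,fx=3.7,fy=3.7,interpolation=cv2.INTER_CUBIC))
E
```

```text
(no output)
```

View pics/b1.png

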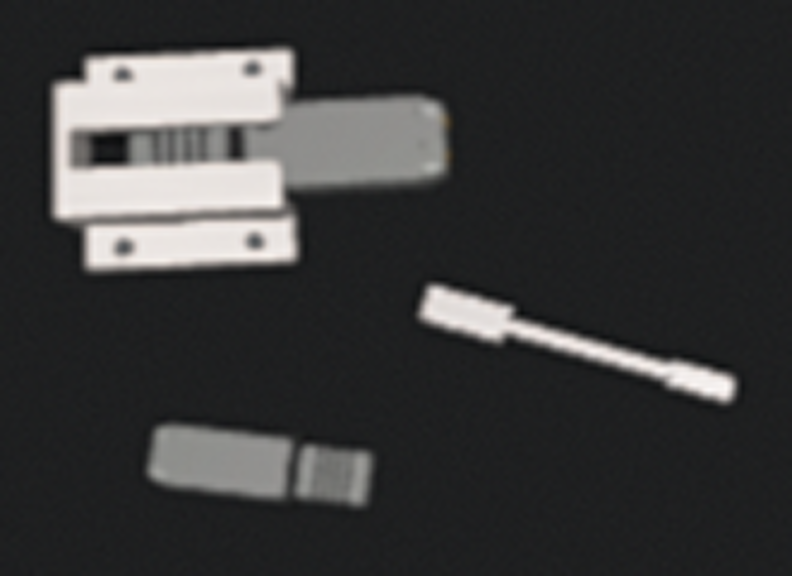

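View pics/b2.png

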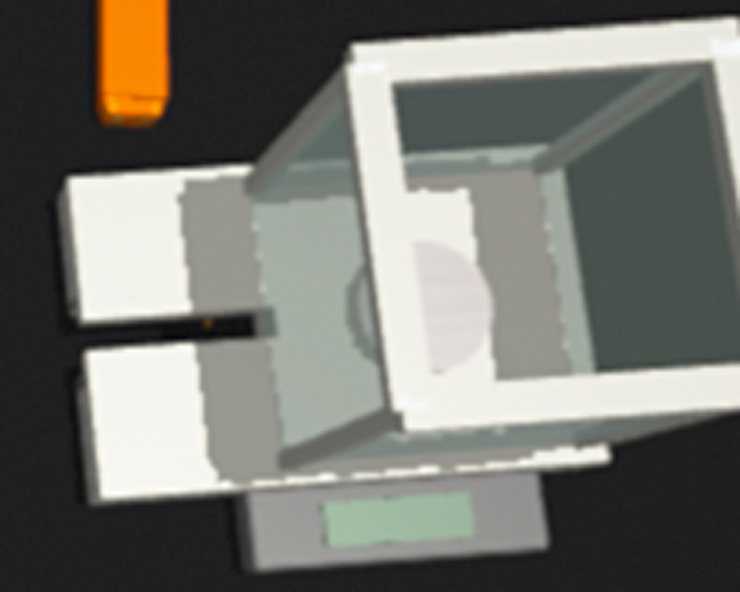

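The crop confirms it: the grey pack with black collar and ribbed handle is in the sleeve, and its nose tip is at top (273,244). The loose grey piece at (234,312) is smaller. Now I'll measure.

```bash
cat > h.py <<'E'
import numpy as np, cv2
from workcell import r, imaging, order
def bp(cam,uv,h,P=None):
    P=P or imaging.camera_params(cam); K,R,t=P['mtx'],P['R'],P['t']
    d=R.T@np.linalg.solve(K,[uv[0],uv[1],1.]); c=-R.T@t
    return c+d*(h-c[2])/d[2]
def pj(cam,X,P=None):
    P=P or imaging.camera_params(cam); x=P['R']@np.asarray(X,float)+P['t']; x=P['mtx']@x; return x[:2]/x[2]
def crop(c,o,s): return ((c[0]+.5)/s-.5+o[0],(c[1]+.5)/s-.5+o[1])
E
python3 - <<'E'
from h import *
np.set_printoptions(precision=4,suppress=True)
A=lambda c,h:bp("top",crop(c,(180,215),4.8),h)
B=lambda c,h:bp("top",crop(c,(360,150),3.7),h)
for n,c,h in [("sl roof mouth +",(282,122),.044),("roof +out",(290,85),.044),("roof -out",(284,211),.044),("roof back +",(53,82),.044),("roof back -",(55,219),.044),
 ("fl mouth +",(293,49),.004),("fl mouth -",(296,262),.004),("fl back +",(85,58),.004),("fl back -",(86,270),.004),
 ("nose tip +",(440,97),.028),("nose tip -",(445,178),.028),("nose base+",(300,98),.028),("nose base-",(300,187),.028),("collar front",(243,145),.034),
 ("spat l",(425,302),.003),("spat r",(735,388),.003)]: print(n,A(c,h))
for n,c,h in [("face+",(68,178),.05),("face-",(93,503),.05),("slot m+",(80,323),.05),("slot m-",(88,350),.05),("slot e+",(250,310),.05),("slot e-",(255,337),.05),("side+",(250,165),.05),("side-",(240,490),.05),("side -far",(610,462),.05)]: print(n,B(c,h))
E
```

```text
sl roof mouth + [0.5022 0.263  0.044 ]
roof +out [0.522  0.2598 0.044 ]
roof -out [0.4552 0.2598 0.044 ]
roof back + [0.5214 0.3839 0.044 ]
roof back - [0.449  0.3781 0.044 ]
fl mouth + [0.5504 0.2658 0.004 ]
fl mouth - [0.4336 0.2589 0.004 ]
fl back + [0.5434 0.3787 0.004 ]
fl back - [0.4274 0.3709 0.004 ]
nose tip + [0.5202 0.1825 0.028 ]
nose tip - [0.4766 0.1785 0.028 ]
nose base+ [0.5183 0.2568 0.028 ]
nose base- [0.4705 0.2547 0.028 ]
collar front [0.4914 0.2847 0.034 ]
spat l [0.4134 0.1893 0.003 ]
spat r [0.3704 0.0233 0.003 ]
face+ [ 0.6164 -0.0874  0.05  ]
face- [ 0.3935 -0.102   0.05  ]
slot m+ [ 0.515  -0.0946  0.05  ]
slot m- [ 0.4965 -0.0998  0.05  ]
slot e+ [ 0.526  -0.2099  0.05  ]
slot e- [ 0.5074 -0.2127  0.05  ]
side+ [ 0.6279 -0.2128  0.05  ]
side- [ 0.4037 -0.1997  0.05  ]
side -far [ 0.4266 -0.4472  0.05  ]
```

```bash
cat >> h.py <<'E'
from scipy.spatial.transform import Rotation as Ro
def down(yang):  # tool z down, y axis at yaw (deg)
    a=np.radians(yang); y=np.array([np.cos(a),np.sin(a),0]); z=np.array([0,0,-1.]); return np.column_stack([np.cross(y,z),y,z])
def plan(p1,R1,n,p0=None,R0=None):
    s=r.read_state(); p0=s['tool_pos'] if p0 is None else p0; R0=s['tcp_rot'] if R0 is None else R0
    p=np.array(p0);R=np.array(R0); out=[]
    for i in range(n):
        k=n-i; d=np.round(R.T@((p1-p)/k),4); w=np.round(np.degrees(Ro.from_matrix(R.T@R1).as_rotvec()/k),2)
        p=p+R@d; R=R@Ro.from_rotvec(np.radians(w)).as_matrix(); out.append(list(d)+list(w))
    for o in out: print([float(x) for x in o])
    print("end",p)
def st():
    s=r.read_state(); np.set_printoptions(precision=4,suppress=True)
    print(s['time_s'],s['tool_pos'],"yaw y",np.degrees(np.arctan2(s['tcp_rot'][1,1],s['tcp_rot'][0,1])),"z",s['tcp_rot'][:,2],s['force'],s['finger_gap']); return s
E
python3 - <<'E'
from h import *
s=st(); P=imaging.camera_params("wrist")
c=-P['R'].T@P['t']; print("cam in tool",s['tcp_rot'].T@(c-s['tool_pos']))
plan(np.array([0.4965,0.205,0.14]),down(3.4),15)
E
```

```text
0.15 [0.1857 0.6488 0.2401] yaw y 74.026645898294 z [-0.0003 -0.0008 -1.    ] [ 0.269   0.5393 -0.4088] 0.09295514738516315
cam in tool [ 0.0707  0.001  -0.1432]
[-0.0281, -0.0227, 0.0067, -0.0, 0.0, 4.71]
[-0.0298, -0.0204, 0.0067, -0.0, 0.0, 4.71]
[-0.0314, -0.0178, 0.0067, -0.0, 0.0, 4.71]
[-0.0328, -0.0152, 0.0067, -0.0, 0.0, 4.71]
[-0.0339, -0.0125, 0.0067, -0.0, 0.0, 4.71]
[-0.0348, -0.0096, 0.0067, -0.0, 0.0, 4.71]
[-0.0355, -0.0067, 0.0067, -0.0, 0.0, 4.71]
[-0.0359, -0.0038, 0.0067, -0.0, 0.0, 4.71]
[-0.0361, -0.0009, 0.0067, -0.0, 0.01, 4.71]
[-0.0361, 0.0021, 0.0067, -0.01, 0.01, 4.71]
[-0.0358, 0.0051, 0.0067, -0.0, 0.0, 4.71]
[-0.0352, 0.008, 0.0067, -0.01, 0.01, 4.7]
[-0.0344, 0.0108, 0.0066, -0.0, 0.0, 4.71]
[-0.0334, 0.0137, 0.0067, -0.01, 0.01, 4.7]
[-0.0323, 0.0163, 0.0066, -0.0, 0.0, 4.71]
end [0.4965 0.205  0.14  ]
```

Emit:
{"method": "arm_command", "body": {
  "steps": [-0.4,-0.0281,-0.0227,0.0067,0,0,4.71,-0.4,-0.0298,-0.0204,0.0067,0,0,4.71,-0.4,-0.0314,-0.0178,0.0067,0,0,4.71,-0.4,-0.0328,-0.0152,0.0067,0,0,4.71,-0.4,-0.0339,-0.0125,0.0067,0,0,4.71],
  "newtons": 20
}}

```text
time_s: 0.65
tool_pos: [0.2899, 0.4997, 0.2067]
tcp_rot: [[-0.769, 0.639, -0.0], [0.639, 0.769, -0.0], [-0.0, -0.0, -1.0]]
force: [0.7, -0.4, 0.6]
finger_gap: 0.0654
```

Emit:
{"method": "arm_command", "body": {
  "steps": [-0.4,-0.0348,-0.0096,0.0067,0,0,4.71,-0.4,-0.0355,-0.0067,0.0067,0,0,4.71,-0.4,-0.0359,-0.0038,0.0067,0,0,4.71,-0.4,-0.0361,-0.0009,0.0067,0,0,4.71,-0.4,-0.0361,0.0021,0.0067,0,0,4.71]
}}

```text
time_s: 1.15
tool_pos: [0.3935, 0.3517, 0.1733]
tcp_rot: [[-0.45, 0.893, 0.0], [0.893, 0.45, -0.0], [-0.0, -0.0, -1.0]]
force: [-0.1, 0.9, 0.5]
finger_gap: 0.0651
```

Emit:
{"method": "arm_command", "body": {
  "steps": [-0.4,-0.0358,0.0051,0.0067,0,0,4.71,-0.4,-0.0352,0.008,0.0067,0,0,4.7,-0.4,-0.0344,0.0108,0.0066,0,0,4.71,-0.4,-0.0334,0.0137,0.0067,0,0,4.7,-0.4,-0.0323,0.0163,0.0066,0,0,4.71]
}}

```text
time_s: 1.65
tool_pos: [0.4972, 0.2037, 0.14]
tcp_rot: [[-0.056, 0.998, 0.0], [0.998, 0.056, 0.0], [0.0, 0.0, -1.0]]
force: [0.1, 0.6, 0.9]
finger_gap: 0.0648
```

Emit:
{"method": "arm_command", "body": {
  "steps": [-0.4,0,0,0,0,0,0]
}}

```text
time_s: 1.75
tool_pos: [0.4978, 0.2022, 0.1392]
tcp_rot: [[-0.053, 0.999, -0.001], [0.999, 0.053, -0.001], [-0.001, -0.001, -1.0]]
force: [0.6, 1.0, 0.9]
finger_gap: 0.0654
```

```bash
python3 - <<'E'
from h import *
st(); P=imaging.camera_params("wrist"); print(P)
cv2.imwrite("pics/c_wrist.png",imaging.snapshot("wrist")[:,:,::-1])
E
```

```text
1.75 [0.4978 0.2022 0.1392] yaw y 3.0575759534479445 z [-0.0011 -0.0012 -1.    ] [0.5982 1.0498 0.8909] 0.06539446421696281
{'mtx': array([[350.08  ,   0.    , 318.8488],
       [  0.    , 350.08  , 242.4063],
       [  0.    ,   0.    ,   1.    ]]), 'R': array([[ 0.9986,  0.0526, -0.0015],
       [ 0.0513, -0.9656,  0.255 ],
       [ 0.012 , -0.2548, -0.9669]]), 't': array([-0.5072,  0.1668,  0.3368])}
```

View pics/c_wrist.png

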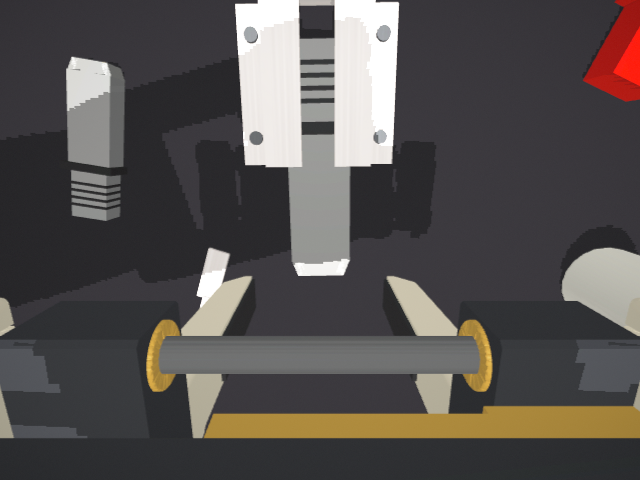

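```bash
python3 - <<'E'
from h import *
st()
for n,c,h in [("nose tip top L",(297,263),.028),("tip R",(347,262),.028),("bottom tip L",(300,275),.004),("tip bR",(344,274),.004),("body L low",(292,240),.028),("body R low",(350,240),.028),("body L hi",(290,167),.028),("body R hi",(350,167),.028),("sl mouth L",(246,166),.044),("sl mouth R",(394,166),.044),("slot L",(302,166),.044),("slot R",(334,166),.044),("slotL top",(300,20),.044),("slotR top",(334,20),.044),("collar front",(318,134),.034)]: print(n,bp("wrist",c,h))
E
```

```text
1.8 [0.4971 0.2037 0.1397] yaw y 3.233512773699052 z [-0.0011 -0.0004 -1.    ] [ 0.1626  0.1703 -0.1296] 0.06498590415642913
nose tip top L [0.4806 0.1907 0.028 ]
tip R [0.5187 0.1937 0.028 ]
bottom tip L [0.4824 0.1723 0.004 ]
tip bR [0.5194 0.1753 0.004 ]
body L low [0.4761 0.2086 0.028 ]
body R low [0.5196 0.2111 0.028 ]
body L hi [0.4727 0.2622 0.028 ]
body R hi [0.5154 0.2646 0.028 ]
sl mouth L [0.4447 0.262  0.044 ]
sl mouth R [0.5433 0.2675 0.044 ]
slot L [0.482  0.2641 0.044 ]
slot R [0.5033 0.2653 0.044 ]
slotL top [0.477  0.3503 0.044 ]
slotR top [0.4975 0.3514 0.044 ]
collar front [0.4915 0.2855 0.034 ]
```

```bash
python3 - <<'E'
from h import *
plan(np.array([0.4975,0.213,0.026]),down(3.6),5,np.array([0.4965,0.205,0.14]),down(3.4))
E
```

```text
[0.0016, 0.0003, 0.0228, 0.0, 0.0, -0.04]
[0.0016, 0.0003, 0.0228, 0.0, 0.0, -0.04]
[0.0016, 0.0003, 0.0228, 0.0, 0.0, -0.04]
[0.0016, 0.0003, 0.0228, 0.0, 0.0, -0.04]
[0.0015, 0.0003, 0.0228, 0.0, 0.0, -0.04]
end [0.49751784 0.21297649 0.026     ]
```

Emit:
{"method": "arm_command", "body": {
  "steps": [-0.4,0.0016,0.0003,0.028,0,0,-0.04,-0.4,0.0016,0.0003,0.028,0,0,-0.04,-0.4,0.0016,0.0003,0.028,0,0,-0.04,-0.4,0.0016,0.0003,0.02,0,0,-0.04,-0.4,0.0015,0.0003,0.01,0,0,-0.04]
}}

```text
time_s: 2.3
tool_pos: [0.4964, 0.2137, 0.0247]
tcp_rot: [[-0.064, 0.998, -0.002], [0.998, 0.064, -0.001], [-0.0, -0.002, -1.0]]
force: [-0.5, -0.4, 0.2]
finger_gap: 0.0654
```

Emit:
{"method": "arm_command", "body": {
  "steps": [0.3,0,0,0,0,0,0,0.3,0,0,0,0,0,0,0.3,0,0,0,0,0,0,0.3,0,0,0,0,0,0],
  "newtons": 20
}}

```text
time_s: 2.7
tool_pos: [0.4981, 0.2134, 0.0277]
tcp_rot: [[-0.063, 0.998, 0.002], [0.998, 0.063, 0.001], [0.001, 0.002, -1.0]]
force: [-2.4, 1.1, 5.5]
finger_gap: 0.0438
```

Emit:
{"method": "arm_command", "body": {
  "steps": [0.3,-0.005,0,0,0,0,0,0.3,-0.008,0,0,0,0,0,0.3,-0.01,0,0,0,0,0,0.3,-0.01,0,0,0,0,0]
}}

```text
time_s: 3.1
tool_pos: [0.5004, 0.1805, 0.0276]
tcp_rot: [[-0.063, 0.998, 0.002], [0.998, 0.063, 0.002], [0.002, 0.002, -1.0]]
force: [-0.7, 6.3, 6.0]
finger_gap: 0.044
```

Emit:
{"method": "arm_command", "body": {
  "steps": [0.3,-0.012,0,0,0,0,0,0.3,-0.012,0,0,0,0,0,0.3,-0.012,0,0,0,0,0,0.3,-0.012,0,0,0,0,0,0.3,-0.012,0,0,0,0,0]
}}

```text
time_s: 3.6
tool_pos: [0.5042, 0.1204, 0.0277]
tcp_rot: [[-0.063, 0.998, 0.002], [0.998, 0.063, 0.002], [0.002, 0.002, -1.0]]
force: [-0.9, 6.2, 7.1]
finger_gap: 0.0438
```

Emit:
{"method": "arm_command", "body": {
  "steps": [0.3,-0.014,0,0,0,0,0,0.3,-0.014,0,0,0,0,0,0.3,-0.014,0,0,0,0,0,0.3,-0.012,0,0,0,0,0,0.3,-0.008,0,0,0,0,0]
}}

```text
time_s: 4.1
tool_pos: [0.508, 0.0582, 0.0277]
tcp_rot: [[-0.062, 0.998, 0.002], [0.998, 0.062, 0.001], [0.001, 0.002, -1.0]]
force: [-0.4, 6.7, 8.0]
finger_gap: 0.0438
```

Emit:
{"method": "arm_command", "body": {
  "steps": [-0.4,0,0,0,0,0,0,-0.4,0,0,0,0,0,0,-0.4,0,0,0,0,0,0]
}}

```text
time_s: 4.4
tool_pos: [0.5072, 0.0585, 0.0263]
tcp_rot: [[-0.063, 0.998, -0.0], [0.998, 0.063, -0.0], [-0.0, -0.0, -1.0]]
force: [-0.1, -0.1, -0.4]
finger_gap: 0.0628
```

Emit:
{"method": "arm_command", "body": {
  "steps": [-0.4,0,0,-0.02,0,0,0,-0.4,0,0,-0.03,0,0,0,-0.4,0.005,0,-0.03,0,0,0,-0.4,0.01,0,-0.04,0,0,0,-0.4,0.01,0,-0.04,0,0,0]
}}

```text
time_s: 4.9
tool_pos: [0.5053, 0.0838, 0.1876]
tcp_rot: [[-0.063, 0.998, -0.001], [0.998, 0.063, -0.0], [-0.0, -0.001, -1.0]]
force: [0.6, -0.2, -0.1]
finger_gap: 0.0653
```

```bash
python3 - <<'E'
from h import *
st(); P=imaging.camera_params("wrist"); print(P)
cv2.imwrite("pics/d_wrist.png",imaging.snapshot("wrist")[:,:,::-1])
im=imaging.snapshot("top")[:,:,::-1]
cv2.imwrite("pics/d_top.png",im)
c=im[190:310,220:440]; cv2.imwrite("pics/d_topc.png",cv2.resize(c,None,fx=3.6,fy=3.6,interpolation=cv2.INTER_CUBIC))
E
```

```text
4.9 [0.5053 0.0838 0.1876] yaw y 3.6010096215304106 z [-0.0006 -0.0002 -1.    ] [ 0.5989 -0.2471 -0.0759] 0.06530291941515358
{'mtx': array([[350.08  ,   0.    , 318.8488],
       [  0.    , 350.08  , 242.4063],
       [  0.    ,   0.    ,   1.    ]]), 'R': array([[ 0.9981,  0.0621, -0.0009],
       [ 0.0603, -0.9653,  0.2541],
       [ 0.0149, -0.2536, -0.9672]]), 't': array([-0.509 ,  0.0353,  0.3518])}
```

View pics/d_wrist.png

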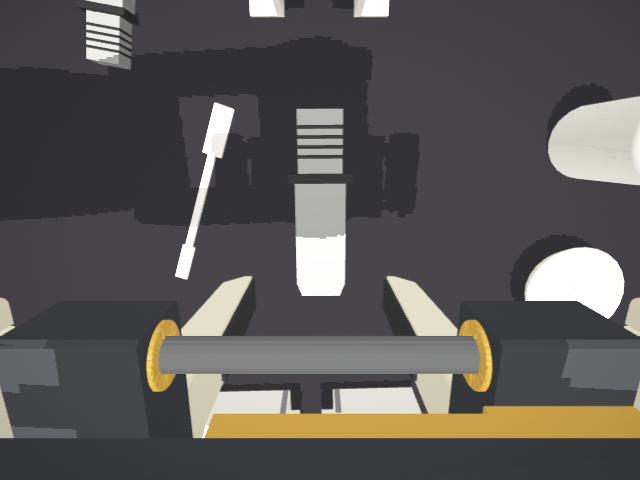

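View pics/d_topc.png

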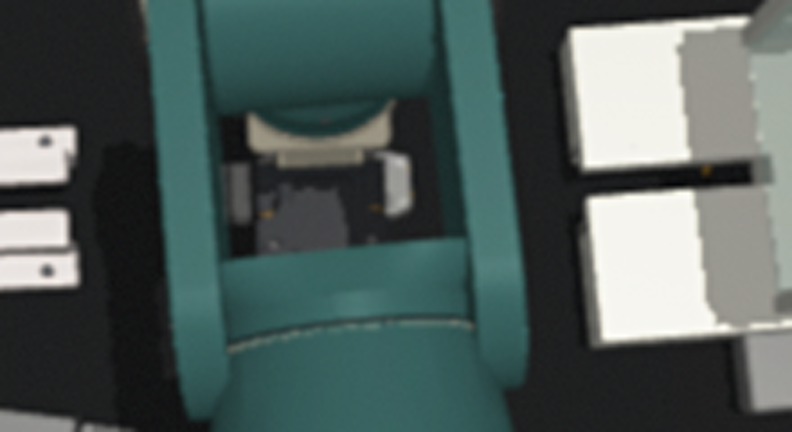

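The pack lies flat in the open between sleeve and balance: collar at (320,179), nose (320,290), handle (320,138), and the gripper is clear of it. The bay slot shows at (310,395). Next I'll move the camera to see pack and bay in one picture.

Emit:
{"method": "arm_command", "body": {
  "steps": [-0.4,-0.04,0,-0.02,0,0,0,-0.4,-0.04,0,-0.02,0,0,0,-0.4,-0.035,0,-0.02,0,0,0,-0.4,-0.02,0,0,0,0,0,-0.4,0,0,0,0,0,0]
}}

```text
time_s: 5.5
tool_pos: [0.5143, -0.0532, 0.2461]
tcp_rot: [[-0.06, 0.998, -0.0], [0.998, 0.06, -0.0], [-0.0, -0.0, -1.0]]
force: [1.0, -0.1, -0.5]
finger_gap: 0.065
```

```bash
python3 - <<'E'
from h import *
import pickle
st(); P=imaging.camera_params("wrist"); print(P)
im=imaging.snapshot("wrist")[:,:,::-1]
cv2.imwrite("pics/e_wrist.png",im); pickle.dump(P,open("e.pkl","wb"))
cv2.imwrite("pics/e_c.png",cv2.resize(im[150:330,200:440],None,fx=3.3,fy=3.3,interpolation=cv2.INTER_CUBIC))
E
```

```text
5.5 [ 0.5143 -0.0532  0.2461] yaw y 3.466186854698066 z [-0.0001 -0.0005 -1.    ] [ 1.0163 -0.0782 -0.5015] 0.06495391512702137
{'mtx': array([[350.08  ,   0.    , 318.8488],
       [  0.    , 350.08  , 242.4063],
       [  0.    ,   0.    ,   1.    ]]), 'R': array([[ 0.9982,  0.0598, -0.0004],
       [ 0.0579, -0.9654,  0.2544],
       [ 0.0149, -0.2539, -0.9671]]), 't': array([-0.5098, -0.1112,  0.3735])}
```

View pics/e_wrist.png

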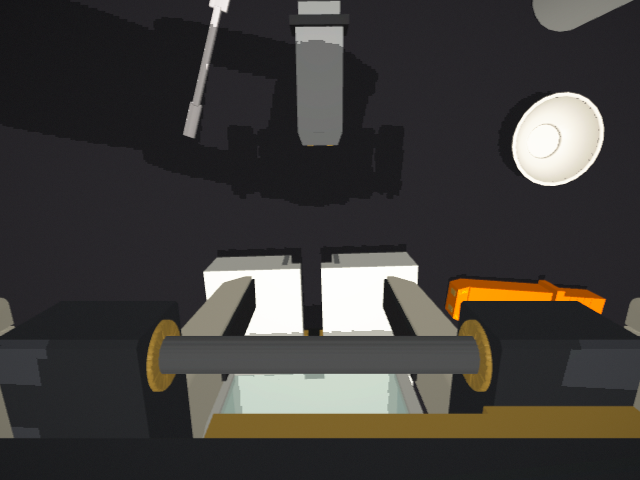

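View pics/e_c.png

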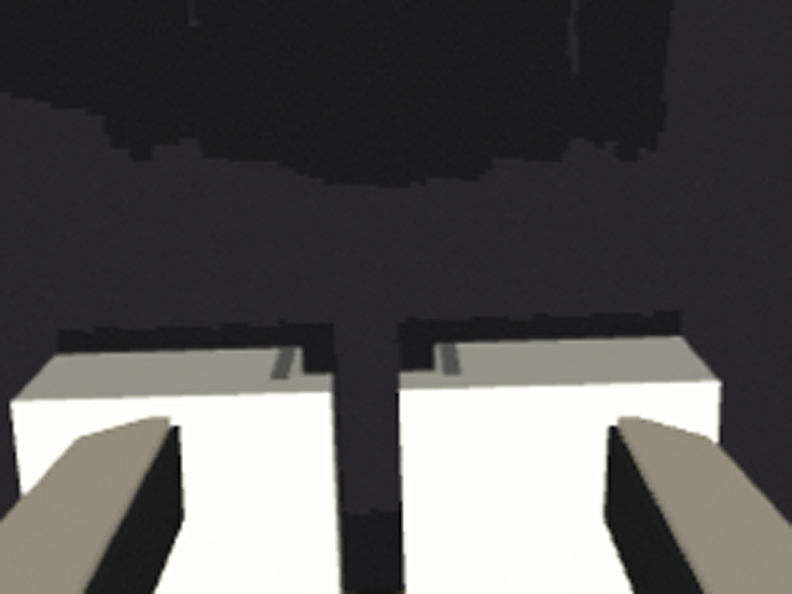

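```bash
python3 - <<'E'
from h import *
import pickle
P=pickle.load(open("e.pkl","rb"))
f=lambda c,h:bp("wrist",crop(c,(200,150),3.3),h,P)
g=lambda c,h:bp("wrist",c,h,P)
d={}
for n,c,h in [("ftL",(12,402),.05),("ftR",(720,383),.05),("fbL",(58,353),0),("fbR",(683,338),0),("sL0",(331,392),.05),("sR0",(400,389),.05),("sL1",(342,585),.05),("sR1",(404,585),.05),("bayL",(302,347),0),("bayR",(434,344),0),("bayLt",(302,372),.031),("bayRt",(434,369),.031)]:
    d[n]=f(c,h); print(n,d[n])
ang=lambda a,b:np.degrees(np.arctan2((b-a)[1],(b-a)[0]))
print("face ang",ang(d["ftL"],d["ftR"]),ang(d["fbL"],d["fbR"]),"w",np.linalg.norm(d["ftL"]-d["ftR"]),np.linalg.norm(d["fbL"]-d["fbR"]))
print("slot ang+90",ang(d["sL0"],d["sL1"])+90,ang(d["sR0"],d["sR1"])+90)
for a,b in (("ftL","ftR"),("fbL","fbR"),("sL0","sR0"),("bayL","bayR")): print(a,b,(d[a]+d[b])/2)
im=cv2.imread("pics/e_wrist.png")
cv2.imwrite("pics/e_p.png",cv2.resize(im[0:160,240:400],None,fx=3.7,fy=3.7,interpolation=cv2.INTER_CUBIC))
E
```

```text
ftL [ 0.39863558 -0.10895687  0.05      ]
ftR [ 0.61722085 -0.08961301  0.05      ]
fbL [ 0.39886983 -0.10838675  0.        ]
fbR [ 0.61790902 -0.08972604  0.        ]
sL0 [ 0.49735271 -0.09974906  0.05      ]
sR0 [ 0.51862547 -0.09749074  0.05      ]
sL1 [ 0.50395612 -0.16547346  0.05      ]
sR1 [ 0.52402396 -0.16426704  0.05      ]
bayL [ 0.48457137 -0.10103253  0.        ]
bayR [ 0.53083636 -0.09715289  0.        ]
bayLt [ 0.4869159  -0.10004652  0.031     ]
bayRt [ 0.52974217 -0.09644896  0.031     ]
face ang 5.05725525850752 4.869468284067945 w 0.21943952968320757 0.21983264345150855
slot ang+90 5.737324267313966 4.621985574529646
ftL ftR [ 0.50792822 -0.09928494  0.05      ]
fbL fbR [ 0.50838942 -0.09905639  0.        ]
sL0 sR0 [ 0.50798909 -0.0986199   0.05      ]
bayL bayR [ 0.50770386 -0.09909271  0.        ]
```

View pics/e_p.png

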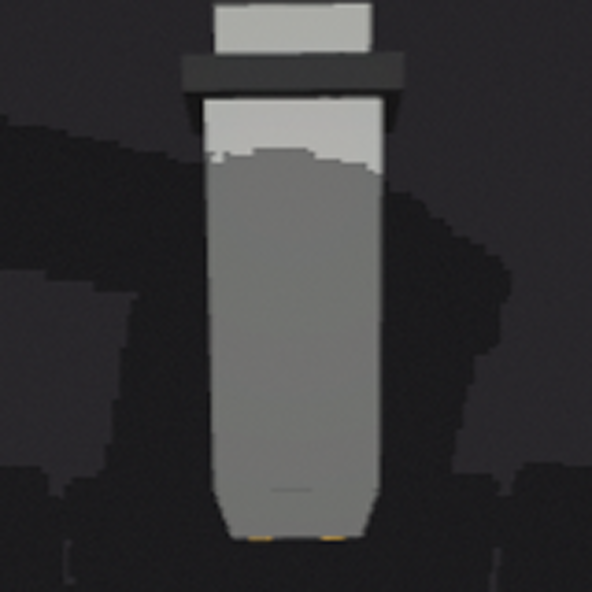

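```bash
python3 - <<'E'
from h import *
import pickle
P=pickle.load(open("e.pkl","rb"))
f=lambda c,h:bp("wrist",crop(c,(240,0),3.7),h,P)
L0,L1,R0,R1=f((204,99),.028),f((213,488),.028),f((383,97),.028),f((380,488),.028)
t=(f((231,538),.028)+f((363,536),.028))/2
cf=(f((186,93),.034)+f((404,92),.034))/2
h0=f((215,53),.028),f((371,52),.028)
print(L0,L1,R0,R1,np.linalg.norm(L0-R0),np.linalg.norm(L1-R1))
c0,c1=(L0+R0)/2,(L1+R1)/2; print("tip",t,"collar",cf,"c0",c0,"c1",c1)
a=lambda u,v:np.degrees(np.arctan2(*(v-u)[[1,0]]))+90
print(a(c0,c1),a(c0,t),a(cf,t),np.linalg.norm(t-cf),h0, sum(h0)/2)
E
```

```text
[0.4809913 0.1264692 0.028    ] [0.48728411 0.03455026 0.028     ] [0.52529232 0.12956054 0.028     ] [0.53166295 0.03720839 0.028     ] 0.04440875252045253 0.04445837671614618
tip [0.51036445 0.02334359 0.028     ] collar [0.50354674 0.1273992  0.034     ] c0 [0.50314181 0.12801487 0.028     ] c1 [0.50947353 0.03587933 0.028     ]
3.9312885393906356 3.9473277437749204 3.748654281535053 0.10445119714690214 (array([0.48326768, 0.13669654, 0.028     ]), array([0.52158185, 0.13920493, 0.028     ])) [0.50242476 0.13795074 0.028     ]
```

Measured in one picture:
- **Balance:** origin (0.508,-0.099), jaw yaw 5.0°, face width 219.5 mm against 220.
- **Pack:** origin (0.5033,0.1275), yaw 3.9°, nose length 104.5 mm against 105.

Now the handle grasp.

```bash
python3 - <<'E'
from h import *
plan(np.array([0.5006,0.1614,0.08]),down(3.9),6,np.array([0.5141,-0.0515,0.246]),down(3.6))
E
```

```text
[0.0356, -0.0, 0.0277, 0.0, 0.0, -0.05]
[0.0355, 0.0, 0.0277, 0.0, 0.0, -0.05]
[0.0356, 0.0, 0.0276, 0.0, 0.0, -0.05]
[0.0355, 0.0001, 0.0277, 0.0, 0.0, -0.05]
[0.0356, 0.0001, 0.0276, 0.0, 0.0, -0.05]
[0.0355, 0.0002, 0.0277, 0.0, 0.0, -0.05]
end [0.50064164 0.16137574 0.08      ]
```

Emit:
{"method": "arm_command", "body": {
  "steps": [-0.4,0.0356,0,0.0277,0,0,-0.05,-0.4,0.0355,0,0.0277,0,0,-0.05,-0.4,0.0356,0,0.0276,0,0,-0.05,-0.4,0.0355,0.0001,0.0277,0,0,-0.05,-0.4,0.0356,0.0001,0.0276,0,0,-0.05]
}}

```text
time_s: 6.05
tool_pos: [0.5018, 0.1286, 0.1063]
tcp_rot: [[-0.068, 0.998, -0.001], [0.998, 0.068, 0.0], [0.0, -0.001, -1.0]]
force: [0.9, 0.7, -0.8]
finger_gap: 0.0651
```

Emit:
{"method": "arm_command", "body": {
  "steps": [-0.4,0.0355,0.0002,0.0277,0,0,-0.05,-0.4,0,0,0,0,0,0,-0.4,0,0,0,0,0,0]
}}

```text
time_s: 6.35
tool_pos: [0.4998, 0.1628, 0.0794]
tcp_rot: [[-0.071, 0.997, -0.002], [0.997, 0.071, -0.001], [-0.0, -0.002, -1.0]]
force: [-0.3, 0.1, -0.4]
finger_gap: 0.0651
```

```bash
python3 - <<'E'
from h import *
st()
cv2.imwrite("pics/f_wrist.png",imaging.snapshot("wrist")[:,:,::-1])
E
```

```text
6.35 [0.4998 0.1628 0.0794] yaw y 4.05300183282503 z [-0.002  -0.0006 -1.    ] [-0.2742  0.0544 -0.4026] 0.0650505953310953
```

View pics/f_wrist.png

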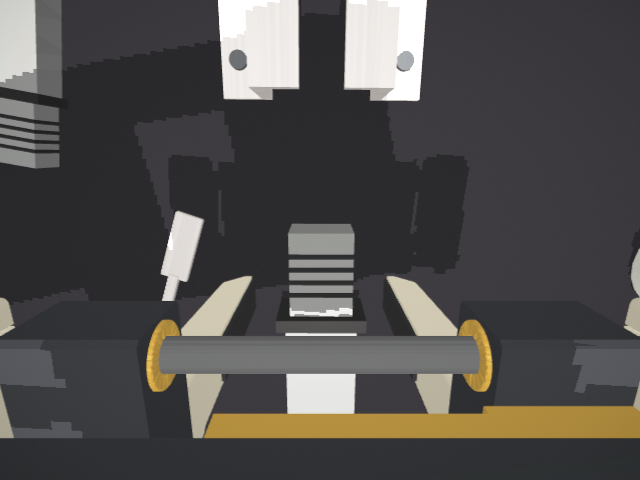

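The handle (289–354, 230–315) is centred between the fingers, so I descend and grip.

Emit:
{"method": "arm_command", "body": {
  "steps": [-0.4,0,0,0.02,0,0,0,-0.4,0,0,0.02,0,0,0,-0.4,0,0,0.011,0,0,0,-0.4,0,0,0,0,0,0]
}}

```text
time_s: 6.8
tool_pos: [0.5004, 0.1609, 0.0287]
tcp_rot: [[-0.067, 0.998, -0.001], [0.998, 0.067, -0.0], [-0.0, -0.001, -1.0]]
force: [0.1, -0.2, 0.7]
finger_gap: 0.0656
```

Emit:
{"method": "arm_command", "body": {
  "steps": [0.4,0,0,0,0,0,0,0.4,0,0,0,0,0,0,0.4,0,0,0,0,0,0,0.4,0,0,0,0,0,0,0.4,0,0,0,0,0,0],
  "newtons": 25
}}

```text
time_s: 7.3
tool_pos: [0.501, 0.1616, 0.0299]
tcp_rot: [[-0.068, 0.998, 0.001], [0.998, 0.068, 0.0], [0.0, 0.001, -1.0]]
force: [-1.6, -0.0, 6.1]
finger_gap: 0.0376
```

```bash
python3 - <<'E'
from h import *
plan(np.array([0.4945,0.0494,0.030]),down(5.0),9,np.array([0.5006,0.1614,0.029]),down(3.9))
E
```

```text
[-0.0124, -0.0015, -0.0001, 0.0, 0.0, -0.12]
[-0.0124, -0.0016, -0.0001, 0.0, 0.0, -0.12]
[-0.0124, -0.0016, -0.0001, 0.0, 0.0, -0.12]
[-0.0123, -0.0016, -0.0001, 0.0, 0.0, -0.12]
[-0.0123, -0.0016, -0.0001, 0.0, 0.0, -0.12]
[-0.0124, -0.0016, -0.0001, 0.0, 0.0, -0.12]
[-0.0123, -0.0017, -0.0001, 0.0, 0.0, -0.13]
[-0.0124, -0.0017, -0.0002, 0.0, 0.0, -0.12]
[-0.0123, -0.0017, -0.0001, 0.0, 0.0, -0.13]
end [0.49453869 0.04940836 0.03      ]
```

Emit:
{"method": "arm_command", "body": {
  "steps": [0.4,-0.0124,-0.0015,-0.001,0,0,-0.12,0.4,-0.0124,-0.0016,0,0,0,-0.12,0.4,-0.0124,-0.0016,0,0,0,-0.12,0.4,-0.0123,-0.0016,0,0,0,-0.12,0.4,-0.0123,-0.0016,0,0,0,-0.12]
}}

```text
time_s: 7.8
tool_pos: [0.4971, 0.0979, 0.0302]
tcp_rot: [[-0.078, 0.997, -0.0], [0.997, 0.078, -0.0], [-0.0, -0.0, -1.0]]
force: [-0.4, 0.0, -2.4]
finger_gap: 0.0379
```

Emit:
{"method": "arm_command", "body": {
  "steps": [0.4,-0.0124,-0.0016,0,0,0,-0.12,0.4,-0.0123,-0.0017,0,0,0,-0.13,0.4,-0.0124,-0.0017,0,0,0,-0.12,0.4,-0.0123,-0.0017,0,0,0,-0.13,0.4,0,0,0,0,0,0]
}}

```text
time_s: 8.3
tool_pos: [0.4946, 0.0481, 0.0303]
tcp_rot: [[-0.086, 0.996, -0.0], [0.996, 0.086, -0.0], [-0.0, -0.0, -1.0]]
force: [0.5, 0.6, -2.6]
finger_gap: 0.0379
```

```bash
python3 - <<'E'
from h import *
st()
im=imaging.snapshot("top")[:,:,::-1]; cv2.imwrite("pics/g_top.png",im)
cv2.imwrite("pics/g_c.png",cv2.resize(im[190:300,300:440],None,fx=5,fy=5,interpolation=cv2.INTER_CUBIC))
im=imaging.snapshot("wrist")[:,:,::-1]; cv2.imwrite("pics/g_wrist.png",im)
E
```

```text
8.3 [0.4946 0.0481 0.0303] yaw y 4.934941268133004 z [-0.     -0.0003 -1.    ] [ 0.5058  0.5788 -2.602 ] 0.03791304591303243
```

View pics/g_c.png

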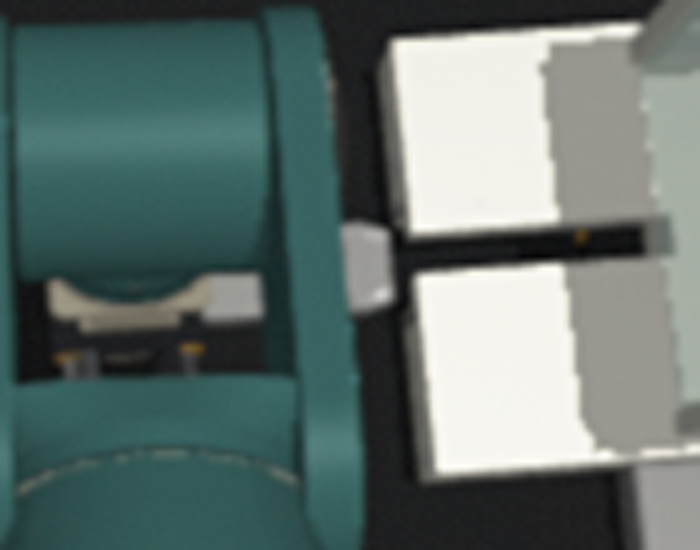

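View pics/g_wrist.png

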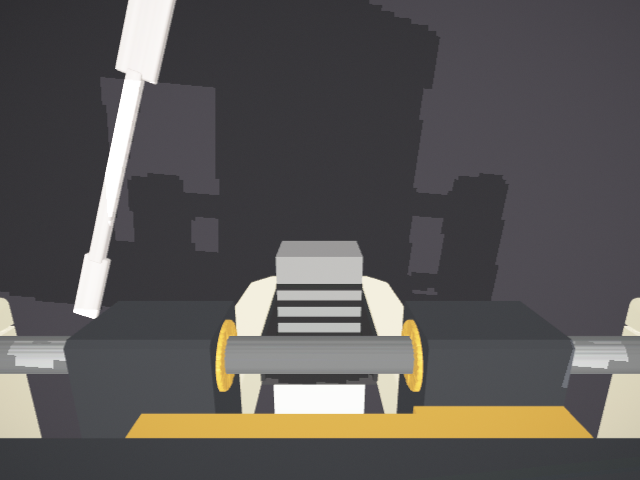

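```bash
python3 - <<'E'
from h import *
im=cv2.imread("pics/g_top.png")
cv2.imwrite("pics/g_c2.png",cv2.resize(im[222:262,362:412],None,fx=14,fy=14,interpolation=cv2.INTER_CUBIC))
E
```

```text
(no output)
```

View pics/g_c2.png

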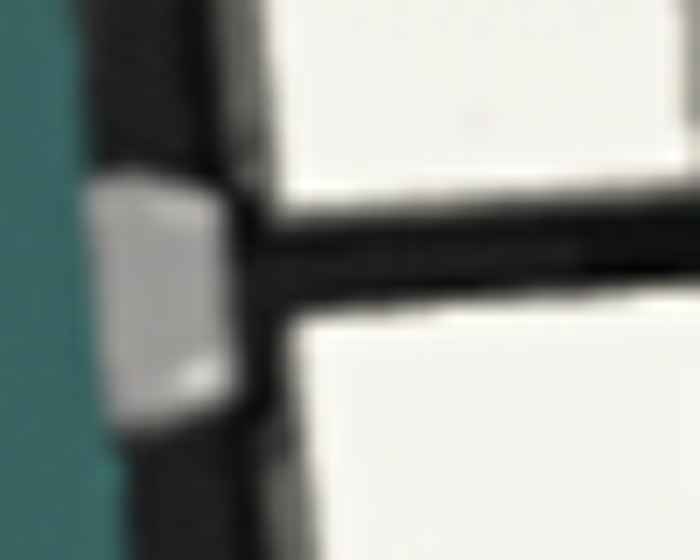

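```bash
python3 - <<'E'
from h import *
st()
f=lambda c,h:bp("top",crop(c,(362,222),14),h)
N=[f((222,185),.028),f((240,400),.028)]; S=[f((278,208),.05),f((294,320),.05),f((690,180),.05),f((690,290),.05)]
B=[f((90,175),.028),f((115,435),.028)]
print(N,sum(N)/2,"\n",S,(S[0]+S[1])/2,(S[2]+S[3])/2,"\n",B,sum(B)/2)
a=np.radians(5); y=np.array([np.cos(a),np.sin(a),0])
for q in (sum(N)/2,sum(B)/2,(S[0]+S[1])/2,(S[2]+S[3])/2): print(q@y)
print(np.array([.5075,-.099,0])@y, r.read_state()['tool_pos']@y)
E
```

```text
8.4 [0.4947 0.0492 0.0304] yaw y 4.949174118454438 z [ 0.      0.0001 -1.    ] [-0.272   0.3919 -2.5503] 0.03746467692730179
[array([ 0.525 , -0.0883,  0.028 ]), array([ 0.4853, -0.0912,  0.028 ])] [ 0.5051 -0.0897  0.028 ] 
 [array([ 0.5164, -0.095 ,  0.05  ]), array([ 0.4961, -0.0976,  0.05  ]), array([ 0.5228, -0.1688,  0.05  ]), array([ 0.5027, -0.1683,  0.05  ])] [ 0.5062 -0.0963  0.05  ] [ 0.5128 -0.1685  0.05  ] 
 [array([ 0.5265, -0.0642,  0.028 ]), array([ 0.4785, -0.0685,  0.028 ])] [ 0.5025 -0.0663  0.028 ]
0.4953949054799201
0.49475858917237686
0.49591880636914415
0.49611371829025896
0.4969403907495426 0.49714952906105453
```

Emit:
{"method": "arm_command", "body": {
  "steps": [0.4,-0.006,0.0003,0.0005,0,0,0,0.4,-0.006,0,0,0,0,0,0.4,-0.006,0,0,0,0,0,0.4,-0.006,0,0,0,0,0]
}}

```text
time_s: 8.8
tool_pos: [0.4972, 0.0252, 0.0299]
tcp_rot: [[-0.087, 0.996, 0.0], [0.996, 0.087, 0.0], [0.0, 0.0, -1.0]]
force: [-0.2, 1.4, -0.7]
finger_gap: 0.0377
```

Emit:
{"method": "arm_command", "body": {
  "steps": [0.4,-0.005,0,0,0,0,0,0.4,-0.005,0,0,0,0,0,0.4,-0.005,0,0,0,0,0]
}}

```text
time_s: 9.1
tool_pos: [0.4985, 0.0103, 0.0299]
tcp_rot: [[-0.087, 0.996, 0.0], [0.996, 0.087, 0.0], [0.0, 0.0, -1.0]]
force: [-0.1, 2.1, 0.3]
finger_gap: 0.0379
```

Emit:
{"method": "arm_command", "body": {
  "steps": [0.4,-0.007,0,0,0,0,0,0.4,-0.007,0,0,0,0,0,0.4,-0.007,0,0,0,0,0,0.4,-0.007,0,0,0,0,0]
}}

```text
time_s: 9.5
tool_pos: [0.5009, -0.0178, 0.0299]
tcp_rot: [[-0.087, 0.996, 0.0], [0.996, 0.087, 0.0], [0.0, 0.0, -1.0]]
force: [-1.2, 2.0, 2.1]
finger_gap: 0.0379
```

Emit:
{"method": "arm_command", "body": {
  "steps": [0.4,-0.007,0,0,0,0,0,0.4,-0.007,0,0,0,0,0,0.4,-0.007,0,0,0,0,0,0.4,-0.005,0,0,0,0,0]
}}

```text
time_s: 9.9
tool_pos: [0.5032, -0.0437, 0.0299]
tcp_rot: [[-0.087, 0.996, 0.0], [0.996, 0.087, 0.0], [0.0, 0.0, -1.0]]
force: [-0.6, 2.7, 2.0]
finger_gap: 0.0378
```

Emit:
{"method": "arm_command", "body": {
  "steps": [0.4,-0.003,0,0,0,0,0,0.4,-0.003,0,0,0,0,0,0.4,-0.003,0,0,0,0,0,0.4,-0.003,0,0,0,0,0]
}}

```text
time_s: 10.3
tool_pos: [0.5042, -0.0549, 0.0299]
tcp_rot: [[-0.087, 0.996, -0.0], [0.996, 0.087, 0.001], [0.001, 0.0, -1.0]]
force: [-2.2, 9.8, 5.3]
finger_gap: 0.0375
```

Emit:
{"method": "arm_command", "body": {
  "steps": [0.4,-0.002,0,0,0,0,0,0.4,-0.002,0,0,0,0,0]
}}

```text
time_s: 10.5
tool_pos: [0.5045, -0.0586, 0.0299]
tcp_rot: [[-0.087, 0.996, -0.0], [0.996, 0.087, 0.001], [0.001, -0.0, -1.0]]
force: [-1.9, 9.7, 5.3]
finger_gap: 0.0379
```

Emit:
{"method": "arm_command", "body": {
  "steps": [0.4,-0.001,0,0,0,0,0,0.4,-0.001,0,0,0,0,0]
}}

```text
time_s: 10.7
tool_pos: [0.5047, -0.0605, 0.0299]
tcp_rot: [[-0.087, 0.996, -0.0], [0.996, 0.087, 0.001], [0.001, 0.0, -1.0]]
force: [-0.5, 9.7, 5.6]
finger_gap: 0.0379
```

Emit:
{"method": "arm_command", "body": {
  "steps": [0.4,-0.001,0,0,0,0,0,0.4,-0.001,0,0,0,0,0]
}}

```text
time_s: 10.9
tool_pos: [0.5048, -0.0624, 0.0299]
tcp_rot: [[-0.087, 0.996, -0.0], [0.996, 0.087, 0.001], [0.001, -0.0, -1.0]]
force: [-0.8, 9.7, 4.7]
finger_gap: 0.0379
```

Emit:
{"method": "arm_command", "body": {
  "steps": [0.4,-0.001,0,0,0,0,0]
}}

```text
time_s: 11.0
tool_pos: [0.5049, -0.0634, 0.0299]
tcp_rot: [[-0.087, 0.996, -0.0], [0.996, 0.087, 0.001], [0.001, -0.0, -1.0]]
force: [-2.2, 10.2, 5.5]
finger_gap: 0.0377
```

Emit:
{"method": "arm_command", "body": {
  "steps": [0.4,-0.001,0,0,0,0,0]
}}

```text
time_s: 11.1
tool_pos: [0.505, -0.0644, 0.0299]
tcp_rot: [[-0.087, 0.996, -0.0], [0.996, 0.087, 0.001], [0.001, -0.0, -1.0]]
force: [-1.7, 10.5, 5.5]
finger_gap: 0.038
```

```bash
python3 - <<'E'
from h import *
st()
im=imaging.snapshot("wrist")[:,:,::-1]; cv2.imwrite("pics/h_wrist.png",im)
im=imaging.snapshot("top")[:,:,::-1]; cv2.imwrite("pics/h_top.png",im[190:300,300:440].repeat(5,0).repeat(5,1))
E
```

```text
11.1 [ 0.505  -0.0644  0.0299] yaw y 5.010182517402121 z [-0.0001  0.0013 -1.    ] [-1.7478 10.4854  5.547 ] 0.038020989291330555
```

View pics/h_top.png

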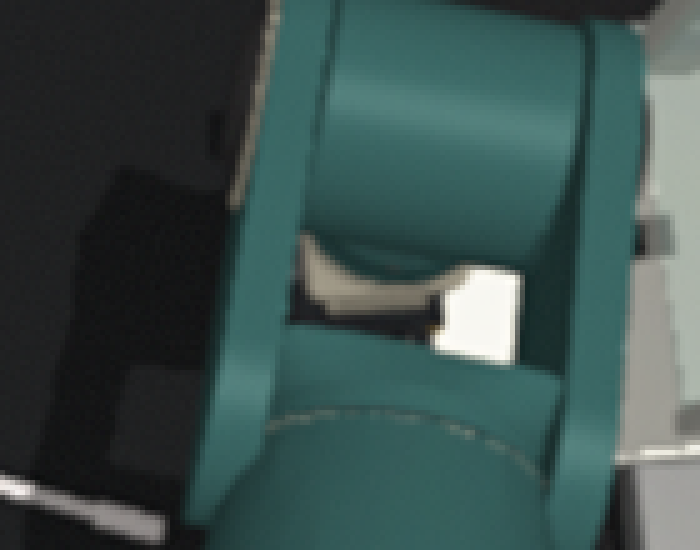

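Top is occluded. I'll press on in fine steps until the force rises.

Emit:
{"method": "arm_command", "body": {
  "steps": [0.4,-0.0008,0,0,0,0,0]
}}

```text
time_s: 11.3
tool_pos: [0.5051, -0.0652, 0.0299]
tcp_rot: [[-0.087, 0.996, -0.0], [0.996, 0.087, 0.001], [0.001, -0.0, -1.0]]
force: [-1.5, 11.2, 5.5]
finger_gap: 0.0378
```

Emit:
{"method": "arm_command", "body": {
  "steps": [0.4,-0.0008,0,0,0,0,0]
}}

```text
time_s: 11.4
tool_pos: [0.5052, -0.066, 0.0299]
tcp_rot: [[-0.087, 0.996, -0.0], [0.996, 0.087, 0.001], [0.001, 0.0, -1.0]]
force: [-1.3, 14.5, 7.3]
finger_gap: 0.0377
```

Emit:
{"method": "arm_command", "body": {
  "steps": [0.4,-0.0005,0,0,0,0,0]
}}

```text
time_s: 11.5
tool_pos: [0.5051, -0.066, 0.0299]
tcp_rot: [[-0.087, 0.996, -0.0], [0.996, 0.087, 0.002], [0.002, -0.0, -1.0]]
force: [-2.2, 18.8, 6.3]
finger_gap: 0.0379
```

Home: force rises 10.5→18.8 N with y stopped at -0.066, right where the measurement predicts it. Releasing and retreating upward.

Emit:
{"method": "arm_command", "body": {
  "steps": [-0.4,0,0,0,0,0,0,-0.4,0,0,0,0,0,0,-0.4,0,0,0,0,0,0,-0.4,0,0,0,0,0,0]
}}

```text
time_s: 11.9
tool_pos: [0.5051, -0.0673, 0.0297]
tcp_rot: [[-0.087, 0.996, -0.0], [0.996, 0.087, -0.0], [-0.0, -0.0, -1.0]]
force: [-0.4, 0.8, -0.7]
finger_gap: 0.0632
```

Emit:
{"method": "arm_command", "body": {
  "steps": [-0.4,0,0,-0.02,0,0,0,-0.4,0,0,-0.03,0,0,0,-0.4,0,0,-0.04,0,0,0,-0.4,0,0,-0.05,0,0,0,-0.4,0,0,-0.05,0,0,0]
}}

```text
time_s: 12.4
tool_pos: [0.5047, -0.0671, 0.2215]
tcp_rot: [[-0.087, 0.996, -0.001], [0.996, 0.087, -0.0], [-0.0, -0.001, -1.0]]
force: [0.0, -0.5, -0.3]
finger_gap: 0.0654
```

Emit:
{"method": "arm_command", "body": {
  "steps": [-0.4,0.01,0,-0.02,0,0,0,-0.4,0,0,0,0,0,0,-0.4,0,0,0,0,0,0]
}}

```text
time_s: 12.7
tool_pos: [0.5042, -0.0572, 0.2392]
tcp_rot: [[-0.087, 0.996, -0.0], [0.996, 0.087, -0.0], [-0.0, -0.0, -1.0]]
force: [-0.4, 0.4, -1.8]
finger_gap: 0.0652
```

```bash
python3 - <<'E'
from h import *
import pickle
st(); P=imaging.camera_params("wrist"); pickle.dump(P,open("i.pkl","wb"))
im=imaging.snapshot("wrist")[:,:,::-1]; cv2.imwrite("pics/i_wrist.png",im)
cv2.imwrite("pics/i_c.png",cv2.resize(im[150:330,200:440],None,fx=3.3,fy=3.3,interpolation=cv2.INTER_CUBIC))
E
```

```text
12.7 [ 0.5042 -0.0572  0.2392] yaw y 5.017259660173093 z [-0.0003 -0.0002 -1.    ] [-0.3891  0.378  -1.7597] 0.06522998699150843
```

View pics/i_wrist.png

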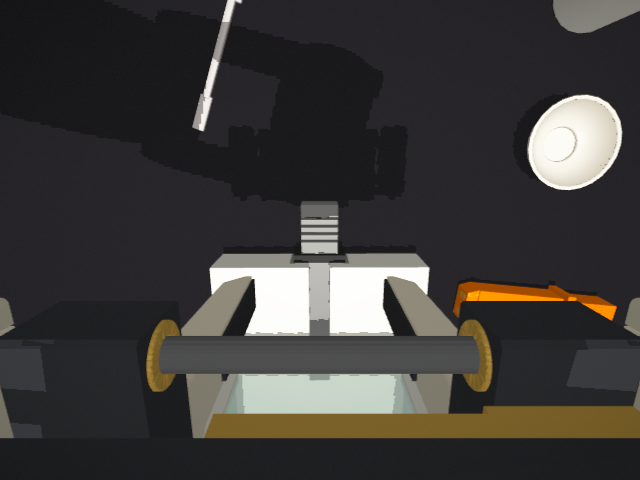

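View pics/i_c.png

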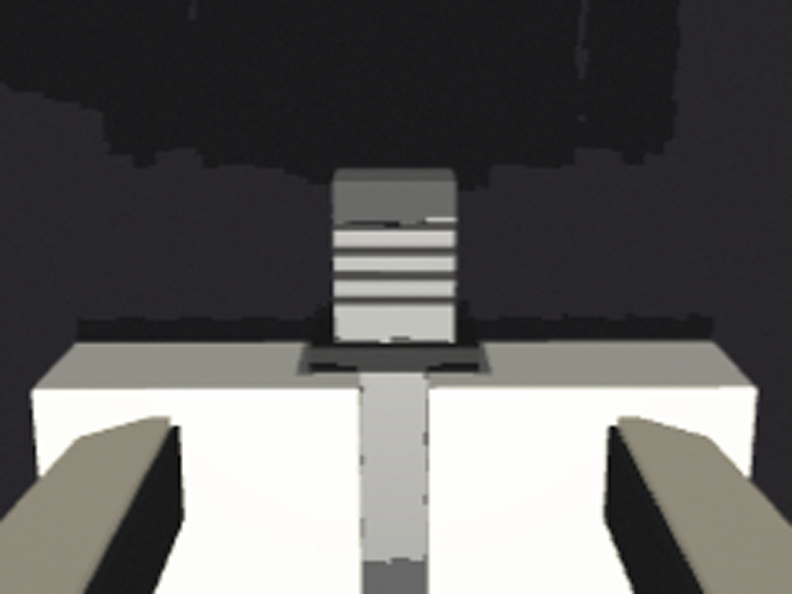

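```bash
python3 - <<'E'
from h import *
import pickle
P=pickle.load(open("i.pkl","rb")); f=lambda c,h:bp("wrist",crop(c,(200,150),3.3),h,P)
a=np.radians(-85); X=np.array([np.cos(a),np.sin(a),0]);Y=np.array([-X[1],X[0],0])
tl,tr=f((33,389),.05),f((757,387),.05); bl,br=f((77,343),0),f((712,342),0)
o=((tl+tr)/2+(bl+br)/2)/2; o[2]=0; print("origin",o,np.degrees(np.arctan2(*(tr-tl)[[1,0]])),np.linalg.norm(tr-tl))
for n,c,h in [("collar rear top",(393,346),.034),("blackbits top",(393,364),.034),("blackbits bottom",(393,372),.034),("collar L rear",(311,347),.034),("collar R rear",(481,347),.034),("handle L",(334,300),.028),("handle R",(456,300),.028),("tail top",(395,170),.028),("tail2",(395,182),.028),("coll L",(299,373),.034),("coll R",(490,373),.034)]:
    q=f(c,h)-o; print(n,q@X,q@Y)
# predicted pixel of collar edges at home, in crop coords
for x in (-.008,0,):
  for h in (.034,.028):
    u=pj("wrist",o+x*X+np.array([0,0,h]),P); print(x,h,(u-[200,150]+.5)*3.3-.5)
cv2.imwrite("pics/i_c2.png",cv2.resize(cv2.imread("pics/i_wrist.png")[245:270,280:360],None,fx=10,fy=10,interpolation=cv2.INTER_NEAREST))
E
```

```text
origin [ 0.50789652 -0.09898285  0.        ] 5.15587048660698 0.2194562386061481
collar rear top -0.00871176480539557 -0.0005115866181588556
blackbits top -0.0027778106116996214 -0.0005143340299777018
blackbits bottom -0.00012466645598970569 -0.0005155624317098489
collar L rear -0.008388869103335656 -0.026319644221392078
collar R rear -0.00837750460429189 0.02718209990789335
handle L -0.02211777140610395 -0.019197670677477376
handle R -0.02210858789733555 0.019442133733115062
tail top -0.06340607206034614 0.0001237920737469037
tail2 -0.05969389869197984 0.00012370633370191168
coll L 0.0002017667119437079 -0.03027821432307159
coll R 0.0002137526243785996 0.030193577542698122
-0.008 0.034 [394.62615701 348.1666085 ]
-0.008 0.028 [394.61693817 342.7387484 ]
0 0.034 [394.62881872 372.37487197]
0 0.028 [394.61960874 366.59857755]
```

View pics/i_c2.png

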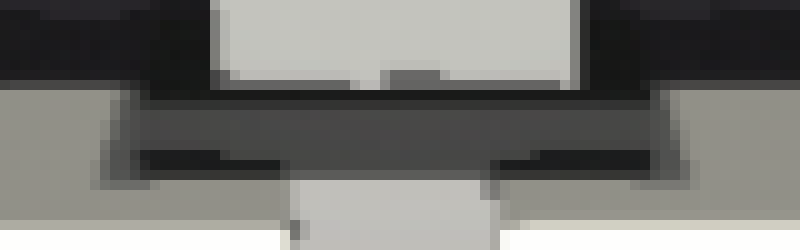

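The collar rear edge measures -8.4 mm and the tail -59.7 mm in the balance frame (ideal -8 and -60). Lateral offset is at most 0.5 mm, and the arm is clear. Handing in.

```bash
python3 - <<'E'
from h import *
im=imaging.snapshot("top")[:,:,::-1]; cv2.imwrite("pics/j_top.png",im)
a=cv2.imread("pics/a_top.png")
for n,(u,v) in dict(jar=(275,150),dish=(327,153)).items():
    print(n,np.abs(im[v-22:v+22,u-20:u+20].astype(int)-a[v-22:v+22,u-20:u+20]).mean())
st(); print(order.sign_off())
E
```

```text
jar 2.1170454545454547
dish 3.5132575757575757
12.8 [ 0.5039 -0.0573  0.238 ] yaw y 4.9934313615805594 z [-0.0024  0.0002 -1.    ] [ 0.1446  0.7319 -0.3413] 0.06527408504630798
the job is handed in; nothing more can be done
None
```

View pics/j_top.png

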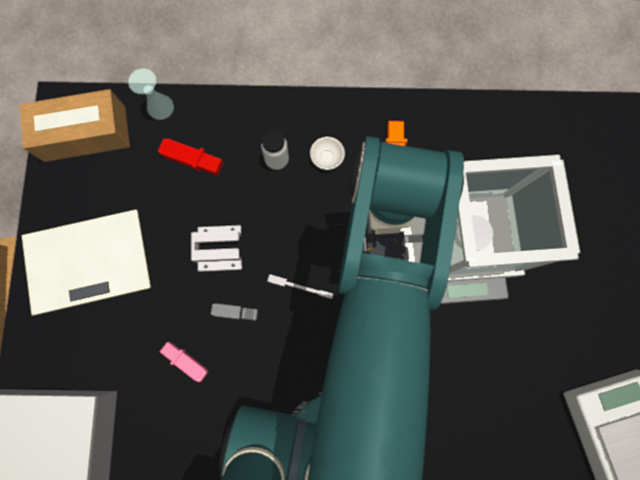

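The battery pack is in the balance's bay, released, with its collar home against the side face. I handed the job in at 12.8 s; the hand-in reports no verdict.

I drew the pack out of the sleeve by its nose, laid it flat on the open bench and let go. I then took it by the ribbed handle and slid it nose first into the bay. The push rose to about 19 N when the collar stopped, well under the 40 N limit.

Last checks:
- **Collar:** the wrist picture puts it about 0.4 mm short of the side face, at most 0.5 mm off sideways. That is inside the 2 mm and 4 mm limits and close to what the picture can resolve.
- **Bystanders:** the jar, dish and spatula stand where they were in the final top view.
- **Contact block:** I did not see it directly; its travel follows from the collar being home.

One disagreement: before insertion the top camera put the nose 0.5–1.2 mm to one side of the bay centre, while the wrist camera put it centred. I shifted 0.3 mm towards the bay centre, and the nose then entered with almost no side force.

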